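# Take the split retaining ring off a microscope light base

### The arm

A 7-joint arm with a two-finger parallel gripper is mounted at the origin on the work surface. World frame = base frame: x ahead of the robot, y to its left, z up, the work surface at z = 0. Lengths are in m, angles in rad, forces in N, time in s.
With the tool pointing down it reaches from about 0.425 to 0.925 m from the base axis. Payload 6.8 kg.
Tool frame: the origin (TCP) lies on the front face of the gripper's body, between the roots of the fingers; the fingertips stand 73 mm ahead of it and the grasp point (between the pads) lies 54 mm ahead of it (env.nose_length is the distance from the TCP to the fingertips, in m); z points along the fingers, y is the line along which they close (so a half turn about z gives the same grasp; the last joint's range is limited). The gripper opens to 85 mm and grips with 20 to 120 N. Pads are 22 mm wide; open, the fingers measure 114 mm over their backs; the gripper's body (76 mm by 85 mm) begins 54 mm behind the grasp point. The pads swing forward as they close: fully open they stand 13 mm farther back than shut.
Start: joints at [1.03, 0.477, 0.022, 1.555, -0.011, 1.109, -0.083], TCP at [0.283, -0.613, 0.304] pointing down, gripper open.
Joint ranges: [-2.96, 2.96], [-0.34, 2.1], [-1.41, 1.46], [0.24, 2.44], [-1.37, 4.51], [0.17, 1.92], [-2.96, 2.96]. Speed limits (rad/s): [2.39, 2.39, 3.14, 3.14, 3.14, 3.14, 3.14].

### API

Orientations are given as a unit quaternion [w, x, y, z].
In Python, from cell import env, kin, camera, calibration, job gives the robot as it stands. The module is installed in compiled form; this text tells all that it offers. Calls block until the motion is done:
- env.reach(position, orientation): joint-space move of the TCP to a pose.
- env.movel(position, velocity=0.15, rot=None, stop_force=None): straight line of the TCP; rot=None keeps the orientation; velocity is the mean speed in m/s. With stop_force (N) it stops when the force on the tool has changed by that much, and returns True; else False.
- env.goto_joints(angles): joint-space move.
- env.grip(opening, f_grip=None): finger opening in m; f_grip is the grip in N (None keeps the last); returns when the fingers have stopped.
- env.dwell(seconds).
- kin.inverse_kinematics(position, orientation): joint angles nearest the present ones, or None.
- env.get_state(): the state.
- camera(name): name is "scene" or "top" or "wrist"; returns (picture, depth): 420x560x3 uint8, blue, green, red; 420x560 float32, m along the optical axis (not along the pixel's ray), 0 where there is no reading.
- calibration(name): a dict with "fx", "fy", "cx", "cy" (pixels), "rvec" (rotation vector, rad) and "tvec" (3), from world to camera coordinates, as OpenCV has them. Camera axes: x right, y down, z forward; pixel columns grow to the right and rows downward; lengths in m; the calibration is good to about 2 mm. A picture is of the moment at which its call begins: read the wrist's pose just before it. calibration takes no time and is no camera call; for the wrist camera it gives the pose at the moment of the call.
A pose or a line that the arm cannot do raises env.PlanningError and nothing moves.
- job.job_done(): hands the job in; it is judged then, once.
The state is a dict: "time": time; "qpos": joint angles; "joint_velocities": joint speeds; "joint_torque": joint torques, N m; "tcp_pos": TCP position; "orientation": TCP orientation; "force": force on the tool from outside, world axes, zero at the start; "torque": the same for the moment, N m; "opening": finger opening in m; "gripper_force": force on a finger pad.
Only numpy, scipy, OpenCV 4.12 (cv2) and the standard library are available. Lean on these libraries where they do the work, as an engineer would, in place of code of your own. Each camera call takes 0.05 s, during which the arm holds its last target. There are 200 camera calls.

### The job

Make the microscope light base ready for changing its plate: first turn the black selector knob to the red lamp-off mark, then use the hooked pick to lift the marked end of the blue split ring up out of its groove and over the rim. Put the pick back in its stand, and lay the ring flat in the aluminium tray without dropping it. Leave the amber jar and the wooden slide box where they are.

Things in the scene. Friction and masses are not known exactly. Their poses are not given: they have to be found in the camera images.
- base: White microscope light base, fixed. Origin on the table under the centre of its round black cell; +x away from the robot at yaw 0, z up. Deck 35 mm high (x -110..160, y -95..180 mm), with a steel column (radius 16, 105 mm high) at x 135, y -60 mm. The cell stands on the deck: flat groove floor 57 mm above the table out to radius 55 mm, rim wall radius 55 to 62 mm, top at 65.5 mm.
- cell (a point): Centre of the cell at rim-top height (65.5 mm above the table), axes as base. On the +x side, within 18 degrees of +x, a 3 mm lip (radius 48 to 62 mm, underside 1 mm above the rim) overhangs the ring, so the ring only comes out by raising its -x side and pulling it towards -x.
- slot (a point): Middle of a radial slot on the -x side of the cell, here at radius 55 mm and groove-floor height; axes as base. The slot cuts rim and floor down to the deck (22 mm below the groove floor), from radius 31 mm outward: 12 mm wide at radius 36 mm, 26 mm at the rim.
- selector (a joint): Black selector knob, rad, growing clockwise seen from above. It stays where it is left. Marks at 0, 0.5, 1.0 and 1.5; 1.0 is the big red lamp-off mark (the others are small and white). Starts between the first two; stops at -0.1 and 1.6. The bar grip's white pointer points along 3.69 rad minus the joint value (counter-clockwise from +x of base). Turning takes about 0.04 N m.
- selector_grip (a point): On the knob's axis, 61 mm above the table, 10 mm below the top of its bar grip (bar 52 mm long, 14 mm wide, 26 mm high). Turns with the knob.
- ring: Blue rigid split ring, about 70 g, outer radius 52, inner radius 40, 7 mm thick. Origin at the centre of its underside. In its frame the gap runs from 203 to 240 degrees (counter-clockwise from +x); the end at 203 degrees bears a white dab and bridges the slot. Starts on the groove floor, axes almost as base.
- ring_end (a point): Middle of the ring's band over the slot, near its marked end: at (-46, 0, 3.5) mm in the ring's frame.
- pick: Hooked pick, about 80 g. z runs up shank and handle; origin at the heel. Shank 6 mm square to z 60; orange handle 16 (x) by 20 mm (y), z 60 to 165 mm. Foot 6 mm wide, 4 thick, 24 long from the heel, along +x and 17 degrees towards -z: with the handle leaning 35 degrees back (away from the foot's side) the foot rises 18 degrees to its tip. Starts in the stand, leaning 35 degrees to the stand's -x.
- stand: Fixed stand, wooden foot 130 x 100 mm. Its trough (27 mm wide inside) leans 35 degrees to its own -x and holds the pick by two prongs under the handle's lower end, with a 12 mm slot between them, open to +x, through which foot and shank go. The trough reaches up to z 100 mm of the pick; above that the handle is free. The pick balances at z 80 mm.
- pick_home (a point): Where the pick's origin is when it rests in the stand, 30 mm above the table; axes as those of stand (z vertical).
- tray: Fixed aluminium tray 180 x 180 mm, walls 14 mm high and 5 mm thick, floor 5 mm thick. Origin under its centre.
- jar: Amber jar, 56 mm wide, 75 mm high, loose bystander. Origin under its centre.
- slidebox: Wooden slide box 60 x 85 x 32 mm, loose bystander. Origin under its centre.
Not all that is in view belongs to the job. Of the things that look like the ring, the smallest one is meant.

How it is judged:
By the outcome, as a careful person would: the job done as asked, in the order asked, and still so for the second after the job is handed in, with the robot touching nothing.
It also fails if it takes over 72 s, if anything falls off the work surface, if the arm or the gripper's body presses on something with over 40 N, if the wrist force passes 120 N, or if a joint passes its speed limit or range.

## Working session

There is one attempt and no reset: what is moved stays moved. The work goes in short steps, each a Python script; the robot and the scene stay as the last script left them, time stands still between calls to the robot, and variables do not carry over. Pictures are saved under pics/ and viewed, at most 10 in all, crops included, and the job is handed in when it is done.

```bash
mkdir -p pics; cat > h.py <<'E'
import numpy as np, cv2
from cell import env, kin, camera, calibration, job
from scipy.spatial.transform import Rotation as R
def q(rot): # Rotation -> wxyz
    x=rot.as_quat(); return [x[3],x[0],x[1],x[2]]
def rq(w): return R.from_quat([w[1],w[2],w[3],w[0]])
def w2c(c): return cv2.Rodrigues(np.array(c["rvec"],float))[0], np.array(c["tvec"],float).ravel()
def cloud(c,d):
    Rm,t=w2c(c); v,u=np.mgrid[:d.shape[0],:d.shape[1]]
    P=np.stack([(u-c["cx"])/c["fx"]*d,(v-c["cy"])/c["fy"]*d,d],-1)
    return (P-t)@Rm
def proj(c,P):
    Rm,t=w2c(c); p=np.atleast_2d(P)@Rm.T+t
    return np.c_[p[:,0]/p[:,2]*c["fx"]+c["cx"],p[:,1]/p[:,2]*c["fy"]+c["cy"]]
E
python3 - <<'E'
from h import *
for n in("scene","top"):
    c=calibration(n);p,d=camera(n);np.savez(f"pics/{n}.npz",p=p,d=d,**{k:np.array(v) for k,v in c.items()})
    cv2.imwrite(f"pics/{n}.png",cv2.resize(p,(800,600),interpolation=cv2.INTER_CUBIC))
    Rm,t=w2c(c);print(n,c["fx"],-Rm.T@t,Rm[2])
print(env.get_state())
E
```

```text
scene 448.06282765001754 [1.17825595 0.42947516 0.92826154] [-0.53833512 -0.37033408 -0.75699931]
top 535.3242077017509 [ 0.32423357 -0.01426716  1.50135889] [ 0.15881676 -0.0020834  -0.98730588]
{'time': 0.1, 'qpos': array([ 1.02991911,  0.47773321,  0.02234934,  1.5563375 , -0.01152705,
        1.10929423, -0.08308038]), 'joint_velocities': array([-0.00105061, -0.00297571,  0.00158974, -0.00292008, -0.00024318,
       -0.00019189,  0.00053203]), 'joint_torque': array([ 5.02048148e-03, -5.97758925e+01,  1.61406610e+00, -2.81952059e+01,
        1.28514622e-02,  5.04953787e-03,  2.23697958e-05]), 'tcp_pos': array([ 0.28292027, -0.61239792,  0.30301875]), 'orientation': array([-7.90969900e-04,  9.76676527e-01,  2.14714428e-01, -2.24432568e-04]), 'force': array([ 3.09238279e-04,  1.80161149e-01, -6.76829550e-01]), 'torque': array([ 0.01636636, -0.00933405, -0.04278046]), 'gripper_force': 0.0, 'opening': 0.08501778407205479}
```

View pics/top.png

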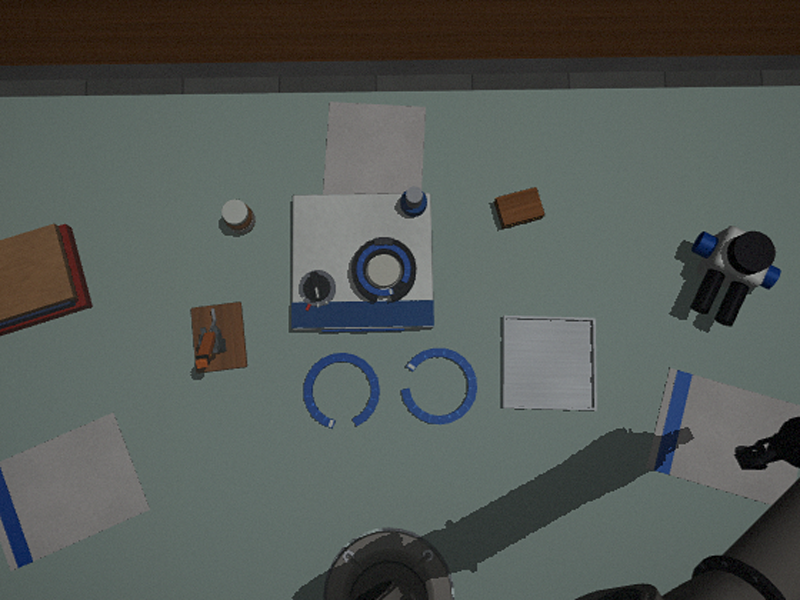

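View pics/scene.png

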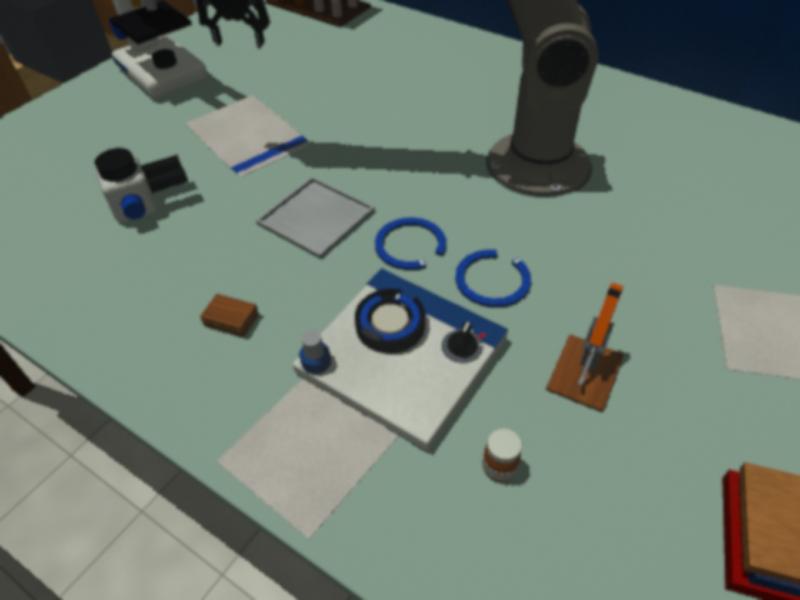

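Top view: the ring candidates are the one in the cell (383,270) and two larger loose ones at (340,390) and (438,386). I choose the one in the cell, because it is smallest and sits in the base. The knob is at (318,288) with the red mark at (308,307). The stand and pick are at (212,340), the tray at (548,363), the jar at (237,213) and the slide box at (520,207).

```bash
python3 - <<'E'
from h import *
for n in("top","scene"):
    f=np.load(f"pics/{n}.npz");c={k:f[k] for k in("fx","fy","cx","cy","rvec","tvec")};p,d=f["p"],f["d"]
    X=cloud(c,d);ok=d>0
    def sel(zl,zh,xc,yc,r): return ok&(X[...,2]>zl)&(X[...,2]<zh)&(abs(X[...,0]-xc)<r)&(abs(X[...,1]-yc)<r)
    def px(u,v): return X[int(v*.7),int(u*.7)]
    if n=="top":
        s={k:px(*v).round(3) for k,v in dict(cell=(383,270),rim=(383,300),knob=(318,288),red=(308,307),stand=(235,350),handle=(203,352),tray=(548,363),jar=(237,213),box=(520,207),col=(414,192),deck=(320,240)).items()};print(s)
        ce,st,tr=s["cell"],s["stand"],s["tray"]
    def rect(m,name):
        P=X[m]; r=cv2.minAreaRect(P[:,:2].astype(np.float32)*1000);print(n,name,len(P),[np.round(a,1) for a in r],'z',np.percentile(P[:,2],[10,50,90]).round(4))
    rect(sel(.028,.042,ce[0]+.02,ce[1]+.04,.2),"deck")
    m=sel(.0595,.0695,ce[0],ce[1],.075); P=X[m]; 
    A=np.c_[2*P[:,:2],np.ones(len(P))];rr=np.hypot(*(P[:,:2]-ce[:2]).T)
    k=cv2.minEnclosingCircle(P[:,:2].astype(np.float32)*1000);print("rim",k,len(P),np.median(P[:,2]))
    rect(sel(.009,.02,tr[0],tr[1],.12),"trayrim"); rect(sel(.002,.02,tr[0],tr[1],.12),"tray")
    rect(sel(.006,.024,st[0],st[1],.09),"stand")
    hsv=cv2.cvtColor(p,cv2.COLOR_BGR2HSV)
    o=ok&(hsv[...,0]>4)&(hsv[...,0]<14)&(hsv[...,1]>215)&(hsv[...,2]>120)&(abs(X[...,0]-st[0])<.13)&(abs(X[...,1]-st[1])<.12)&(X[...,2]>.04)
    P=X[o];print("handle",len(P),P.mean(0),P[P[:,2].argmax()],P[P[:,2].argmin()],np.linalg.svd(P-P.mean(0))[2][0])
f=np.load("pics/top.npz")["p"]
a=cv2.resize(f[165:240,200:310],None,fx=7.2,fy=7.2,interpolation=cv2.INTER_CUBIC)[:540,:792]
cv2.imwrite("pics/crop1.png",cv2.convertScaleAbs(a,alpha=1.6))
E
```

```text
{'cell': array([0.608, 0.003, 0.061]), 'rim': array([0.553, 0.004, 0.035]), 'knob': array([0.574, 0.128, 0.074]), 'red': array([0.544, 0.15 , 0.038]), 'stand': array([0.466, 0.296, 0.007]), 'handle': array([0.449, 0.324, 0.144]), 'tray': array([ 0.429, -0.315,  0.009]), 'jar': array([0.721, 0.285, 0.073]), 'box': array([ 0.739, -0.271,  0.032]), 'col': array([ 0.748, -0.056,  0.109]), 'deck': array([0.674, 0.126, 0.038])}
top deck 7007 [array([632.6,  44.8]), array([275.4, 274.4]), np.float64(89.9)] z [0.0315 0.0356 0.0394]
rim ((609.1085205078125, 2.2693259716033936), 62.485538482666016) 805 0.06396061650598892
top trayrim 859 [array([ 443. , -314.7]), array([214.5, 230. ]), np.float64(2.2)] z [0.0094 0.0119 0.0165]
top tray 4368 [array([ 429. , -314.8]), array([239.3, 239.8]), np.float64(90.0)] z [0.0027 0.0057 0.0118]
top stand 1206 [array([467.9, 296.8]), array([179.4, 176.8]), np.float64(89.3)] z [0.0069 0.0103 0.0143]<stdin>:20: RuntimeWarning: Mean of empty slice.
  ret = um.true_divide(
Traceback (most recent call last):
ValueError: attempt to get argmax of an empty sequence
```

```bash
cat >> h.py <<'E'
def snap(n,f):
    c=calibration(n);p,d=camera(n);np.savez(f"pics/{f}.npz",p=p,d=d,**{k:np.array(v) for k,v in c.items()});return c,p,d
def load(f):
    f=np.load(f"pics/{f}.npz");return {k:f[k] for k in("fx","fy","cx","cy","rvec","tvec")},f["p"],f["d"]
DOWN=R.from_quat([1,0,0,0])
E
python3 - <<'E'
from h import *
Rm,t=w2c(calibration("wrist"));s=env.get_state();T=rq(s["orientation"]).as_matrix()
print("cam in tool",T.T@(-Rm.T@t-s["tcp_pos"]),"cam axes in tool rows",(Rm@T).round(3))
for i,(x,y,z) in enumerate([(.5,.06,.36),(.52,.22,.36)]):
    env.reach([x,y,z],q(DOWN)); c,p,d=snap("wrist",f"w{i}")
    Rm,t=w2c(c);print(env.get_state()["time"],-Rm.T@t,Rm[2],env.get_state()["qpos"].round(2))
a=[cv2.convertScaleAbs(load(f"w{i}")[1],alpha=1.5) for i in(0,1)]
for i in (0,1): cv2.imwrite(f"pics/w{i}.png",cv2.resize(a[i],(800,600),interpolation=cv2.INTER_CUBIC))
E
```

```text
cam in tool [ 0.07438918  0.00052286 -0.07016293] cam axes in tool rows [[-0.     1.    -0.001]
 [-0.958 -0.    -0.288]
 [-0.288  0.001  0.958]]
2.6667 [0.57476121 0.0589271  0.43003207] [-2.88198979e-01 -1.26033482e-04 -9.57570537e-01] [ 0.24  0.18 -0.54  1.86  0.1   1.13 -1.91]
3.4 [0.59472545 0.21969647 0.42975325] [-2.88607543e-01 -9.17524320e-04 -9.57447045e-01] [-0.01  0.31 -0.62  1.72  0.19  1.17 -2.25]
```

View pics/w0.png

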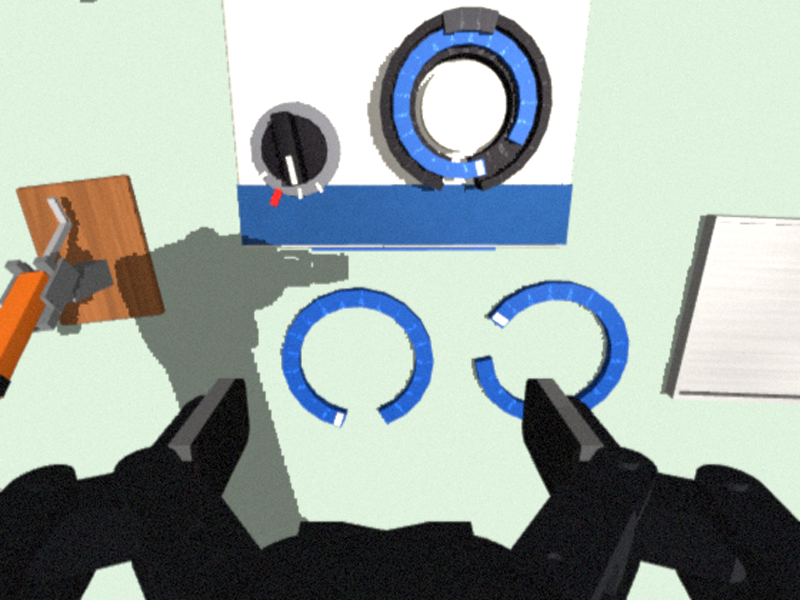

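View pics/w1.png

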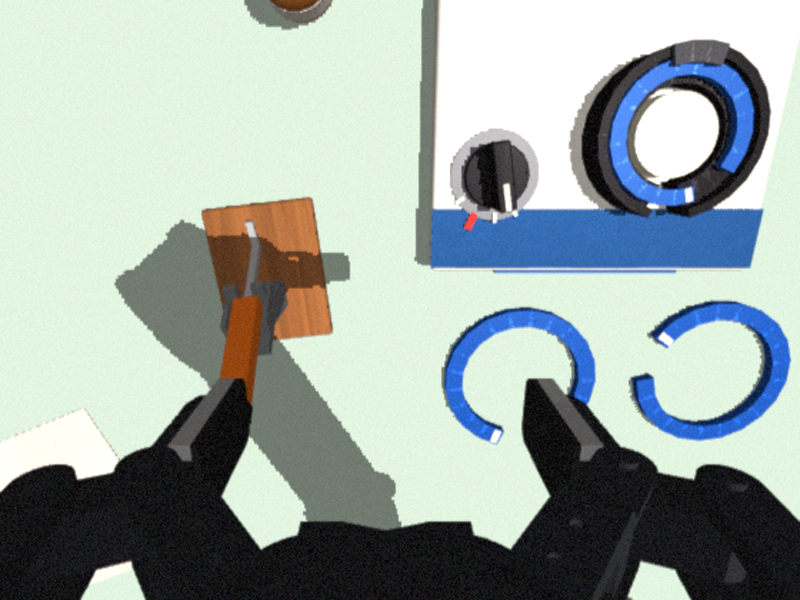

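w0: the small ring sits in the cell at (468,103). Its white dab is at (480,168) and spans the slot at (455,185); the lip is at (470,20). The knob is at (293,148) with its pointer down at (291,168), and the red mark is at (276,198). The pick foot tip is at (55,203) in w0 and (250,228) in w1. The choice is confirmed from close up: the two other rings are larger and loose on the table. Next I'll get coordinates.

```bash
cat >> h.py <<'E'
def ray(c,uv,z): # uv in 800-wide picture px -> world at height z
    Rm,t=w2c(c);uv=np.atleast_2d(uv)*.7
    dirs=np.c_[(uv[:,0]-c["cx"])/c["fx"],(uv[:,1]-c["cy"])/c["fy"],np.ones(len(uv))]@Rm;o=-Rm.T@t
    return o+dirs*((z-o[2])/dirs[:,2])[:,None]
def tri(c1,a,c2,b):
    o=[];D=[]
    for c,u in((c1,a),(c2,b)):
        p0=ray(c,u,0)[0];p1=ray(c,u,.1)[0];d=(p1-p0)/np.linalg.norm(p1-p0);o.append(p0);D.append(np.eye(3)-np.outer(d,d))
    x=np.linalg.solve(D[0]+D[1],D[0]@o[0]+D[1]@o[1]);return x,[np.linalg.norm(M@(x-p)) for M,p in zip(D,o)]
def fitc(P):
    s=np.linalg.lstsq(np.c_[2*P,np.ones(len(P))],(P**2).sum(1),rcond=None)[0];return s[:2],np.sqrt(s[2]+s[0]**2+s[1]**2)
E
python3 - <<'E'
from h import *
np.set_printoptions(precision=4,suppress=True)
c0,p0,d0=load("w0");c1,p1,d1=load("w1")
print("deck front L,R, edges L,R",*ray(c0,[(242,244),(566,244),(222,0),(590,0)],.035))
print("deck w1 frontL, L far",*ray(c1,[(432,268),(438,0)],.035))
for c,u in((c0,[(17,188),(127,175),(164,313),(57,325)]),(c1,[(202,210),(312,198),(332,333)])):print("stand",ray(c,u,.012)[:,:2])
print("white dab",ray(c0,(480,168),.064),ray(c1,(689,194),.064),tri(c0,(480,168),c1,(689,194)))
print("red",tri(c0,(276,198),c1,(470,222)),"pick tip",tri(c0,(54,201),c1,(250,224)))
print("lip",tri(c0,(471,8),c1,(700,41)))
for n,c,p,d in(("w0",c0,p0,d0),("w1",c1,p1,d1)):
    X=cloud(c,d);ok=d>0;hsv=cv2.cvtColor(p,cv2.COLOR_BGR2HSV);H,S,V=[hsv[...,i] for i in range(3)]
    near=lambda x,y,r:ok&(np.hypot(X[...,0]-x,X[...,1]-y)<r)
    k=near(.575,.125,.05)&(X[...,2]>.066);P=X[k]
    r=cv2.minAreaRect(P[:,:2].astype(np.float32)*1000);a=np.linalg.svd(P[:,:2]-P[:,:2].mean(0),full_matrices=False)[2][0]
    print(n,"bar",len(P),P.mean(0),np.percentile(P[:,2],[5,50,95]),r,np.degrees(np.arctan2(a[1],a[0])))
    b=near(.608,.003,.058)&(H>100)&(H<125)&(S>150)&(X[...,2]>.057);P=X[b]
    uv=np.argwhere(b)[:,::-1]/.7;Q=ray(c,uv,.064)[:,:2];
    ct=np.array([.608,.003])
    for _ in range(20):
        rr=np.hypot(*(Q-ct).T);an=np.arctan2(*(Q-ct).T[::-1]);bi=((an+np.pi)/(2*np.pi)*48).astype(int)
        O=np.array([Q[bi==i][np.argmax(rr[bi==i])] for i in range(48) if (bi==i).sum()>8]);ct,ro=fitc(O)
    hist=np.histogram(np.degrees(np.arctan2(*(Q-ct).T[::-1]))%360,np.arange(0,361,5))[0]
    print("ring",len(P),ct,ro,"z",np.median(P[:,2]),"bins<5:",np.where(hist<max(5,hist.mean()*.3))[0]*5)
    o=near(.45,.31,.14)&(H<18)&(H>3)&(S>200)&(V>90)&(X[...,2]>.06);P=X[o]
    if len(P)>20:
        m=P.mean(0);a=np.linalg.svd(P-m,full_matrices=False)[2][0];a*=np.sign(a[2]);print("handle",len(P),m,a,"tilt",np.degrees(np.arccos(a[2])),"az",np.degrees(np.arctan2(-a[1],-a[0])),"ext",np.percentile((P-m)@a,[1,99]),"z",P[:,2].min(),P[:,2].max())
ct=load("top")
c,p,d=ct;X=cloud(c,d)
print("tray top",ray(c,[(501,317),(595,318),(594,410),(502,409)],.014)[:,:2]," w0 corner",ray(c0,[(709,215),(669,397)],.014)[:,:2])
E
```

```text
deck front L,R, edges L,R [0.5037 0.1805 0.035 ] [ 0.5032 -0.0952  0.035 ] [0.6856 0.1789 0.035 ] [ 0.6852 -0.093   0.035 ]
deck w1 frontL, L far [0.5024 0.1788 0.035 ] [0.7052 0.1802 0.035 ]
stand [[0.549  0.3787]
 [0.5598 0.2814]
 [0.4342 0.2667]
 [0.4224 0.3697]]
stand [[0.5494 0.3805]
 [0.5598 0.2832]
 [0.4336 0.2698]]
white dab [[ 0.5663 -0.0128  0.064 ]] [[ 0.5671 -0.013   0.064 ]] (array([ 0.5667, -0.0128,  0.0643]), [np.float64(0.00039238014125470905), np.float64(0.0003923801412548585)])
red (array([0.5422, 0.1484, 0.0371]), [np.float64(4.4951817788561525e-06), np.float64(4.4951817788698464e-06)]) pick tip (array([0.5401, 0.3326, 0.0354]), [np.float64(0.00020490672812642274), np.float64(0.00020490672812639623)])
lip (array([ 0.6719, -0.0003,  0.0654]), [np.float64(0.0001937903699262), np.float64(0.00019379036992638664)])
w0 bar 716 [0.5807 0.1302 0.071 ] [0.0691 0.0711 0.0726] ((580.08447265625, 130.63140869140625), (51.77922058105469, 14.556743621826172), 10.056188583374023) -169.39638401005794
ring 3067 [0.6102 0.0008] 0.05210025891571128 z 0.06417041867778717 bins<5: [195 200 205 210 215 220 225 230]
handle 1426 [0.4665 0.3181 0.1156] [-0.626  -0.1829  0.7581] tilt 40.702326863888125 az 16.287329135582638 ext [-0.0392  0.0429] z 0.08175791563950839 0.15038730561397515
w1 bar 1837 [0.5511 0.143  0.2498] [0.07   0.3524 0.3648] ((567.9069213867188, 133.3271026611328), (29.354652404785156, 76.48326110839844), 79.82161712646484) 161.8113507338511
ring 3314 [0.6098 0.0009] 0.052809282874084214 z 0.06409893926639577 bins<5: [195 200 205 210 215 220 225 230]
handle 943 [0.4704 0.3241 0.1151] [-0.5738 -0.0738  0.8157] tilt 35.346715902725556 az 7.331924105812395 ext [-0.0352  0.0319] z 0.08509660861035519 0.14314339853308503
tray top [[ 0.5194 -0.2271]
 [ 0.5147 -0.4114]
 [ 0.3364 -0.3993]
 [ 0.3409 -0.2224]]  w0 corner [[ 0.525  -0.2265]
 [ 0.3462 -0.2222]]
```

```bash
cat >> h.py <<'E'
def down(yaw,tilt=0): # tilt: fingers lean towards -x of the yawed frame
    return R.from_euler('z',yaw,degrees=True)*R.from_euler('y',tilt,degrees=True)*DOWN
G=np.array([0,0,.054])
E
python3 - <<'E'
from h import *
np.set_printoptions(precision=3,suppress=True)
k=np.array([.580,.1305,0])
print("tilt dir",down(0,15).apply([0,0,1]))
for t in(0,15):
    for x in(.47,.44,.42,.40): print(t,x,kin.inverse_kinematics(list(np.array([x,0,.16])-down(0,t).apply(G)),q(down(0,t))))
env.grip(.045,30)
env.reach(list(k+[0,0,.19]),q(down(10.3)))
print(env.movel(list(k+[0,0,.121]),.1,stop_force=8),env.get_state()["tcp_pos"],env.get_state()["time"])
env.grip(.0,30);print(env.get_state()["opening"],env.get_state()["force"])
print(kin.inverse_kinematics(list(k+[0,0,.121]),q(down(-25.9))))
env.movel(list(k+[0,0,.121]),.1,rot=q(down(-25.9)))
s=env.get_state();print(s["torque"],s["force"],rq(s["orientation"]).apply([1,0,0]),s["time"])
env.grip(.045);env.movel(list(k+[0,0,.20]),.2)
env.reach([.5,.1,.3],q(down(0)));c,p,d=snap("wrist","w2");X=cloud(c,d)
m=(d>0)&(np.hypot(X[...,0]-.58,X[...,1]-.13)<.04)&(X[...,2]>.066)&(X[...,2]<.08);P=X[m]
print(cv2.minAreaRect(P[:,:2].astype(np.float32)*1000),env.get_state()["time"])
u,v=(proj(c,[.57,.13,.06])[0]).astype(int);print(u,v)
cv2.imwrite("pics/w2.png",cv2.resize(cv2.convertScaleAbs(p[max(0,v-75):v+75,max(0,u-100):u+100],alpha=1.4),None,fx=4,fy=4,interpolation=cv2.INTER_CUBIC)[:600,:800])
E
```

```text
tilt dir [-0.259  0.    -0.966]
0 0.47 [ 0.329  0.308 -0.536  2.09   0.218  0.797 -1.911]
0 0.44 [ 0.346  0.262 -0.552  2.153  0.195  0.774 -1.901]
0 0.42 [ 0.358  0.23  -0.561  2.194  0.177  0.76  -1.892]
0 0.4 [ 0.368  0.197 -0.571  2.234  0.156  0.747 -1.88 ]
15 0.47 [ 0.296  0.443 -0.515  1.921  0.18   1.097 -1.879]
15 0.44 [ 0.315  0.401 -0.531  1.989  0.166  1.069 -1.877]
15 0.42 [ 0.327  0.372 -0.542  2.033  0.156  1.051 -1.875]
15 0.4 [ 0.34   0.343 -0.554  2.076  0.144  1.034 -1.871]
False [0.58  0.131 0.121] 5.5417
0.01356327647778232 [-0.855  1.834  4.547]
[-0.065  0.597 -0.346  1.868  0.291  0.725 -2.598]
[-0.134  0.419 -0.084] [-2.763 -0.202  7.391] [ 0.899 -0.437  0.001] 6.7
((580.0680541992188, 130.75502014160156), (14.171869277954102, 51.57447814941406), 64.03255462646484) 8.2917
235 114
```

View pics/w2.png

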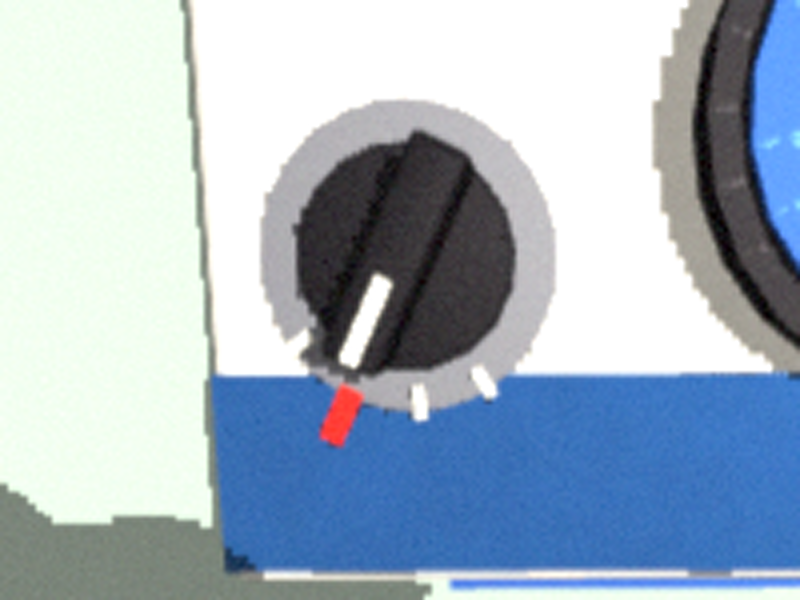

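Knob bar now lies at -26° with the pointer at (365,320) in line with the red mark at (342,415), so it is set to lamp-off. Next is the pick.

```bash
cat >> h.py <<'E'
YS=6.2; HEEL0=np.array([.5185,.3300,.030]); OFF=np.array([-.0774,0,.1106+.054]) # TCP rel. to heel, yawed frame
AX=R.from_euler('z',YS,degrees=True).apply([-np.sin(np.radians(35)),0,np.cos(np.radians(35))])
def tcp_for(heel,yaw): return list(np.array(heel)+R.from_euler('z',yaw,degrees=True).apply(OFF))
E
python3 - <<'E'
from h import *
np.set_printoptions(precision=4,suppress=True)
T=np.array(tcp_for(HEEL0,YS))
env.grip(.055,80); env.reach(list(T+[0,0,.09]),q(down(YS)))
print(env.movel(list(T),.12,stop_force=8),env.get_state()["tcp_pos"]-T)
env.grip(0,80);s=env.get_state();print(s["opening"],s["force"],s["gripper_force"])
print(env.movel(list(T+AX*.03),.08,stop_force=15),env.get_state()["force"])
print(env.movel(list(T+AX*.12),.15,stop_force=15),env.get_state()["force"])
env.reach(tcp_for([.516,.0005,.12],0),q(down(0)))
c,p,d=snap("wrist","w3");s=env.get_state();print(s["opening"],s["time"])
print("exp heel,tip,shanktop px*1/.7",proj(c,[[.516,.0005,.12],[.5388,.0005,.1274],[.516-.0344,.0005,.12+.049]])/.7)
cv2.imwrite("pics/w3.png",cv2.resize(cv2.convertScaleAbs(p,alpha=1.4),(800,600),interpolation=cv2.INTER_CUBIC))
c,p,d=snap("scene","s3");print("scene exp",proj(c,[[.516,.0005,.12],[.5388,.0005,.1274],[.516-.0946,.0005,.12+.135]]))
E
```

```text
False [0.0004 0.0002 0.0006]
0.019166470213517528 [-2.0282  0.3255  6.541 ] 78.0441677570343
False [1.44   0.643  3.9765]
False [-0.1075  0.258  -0.8169]
0.018993310297370555 13.3167
exp heel,tip,shanktop px*1/.7 [[387.8157 150.7594]
 [388.076   97.3183]
 [388.1841 239.6676]]
scene exp [[292.4843 181.6679]
 [287.4746 185.1192]
 [313.9485 118.6095]]
```

View pics/w3.png

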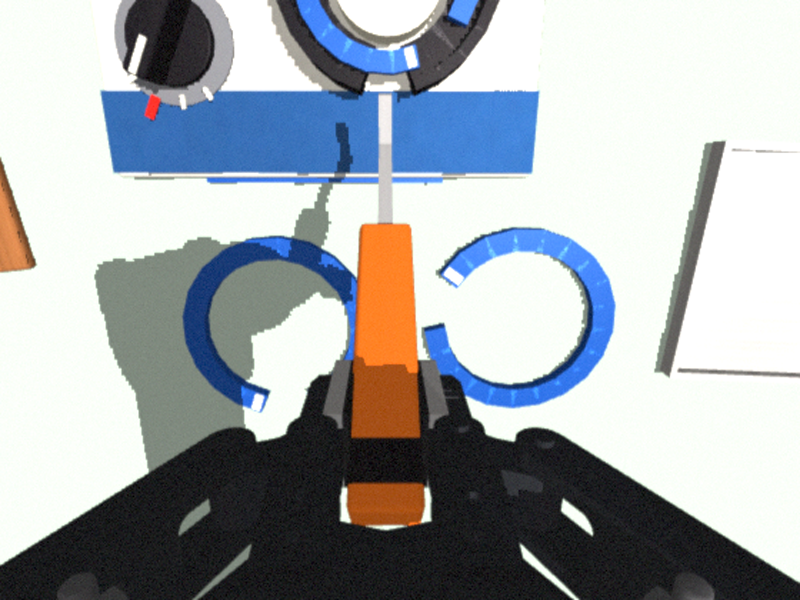

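w3: the pick is held with the foot tip at (385,94), within about 1.5 mm of the expected (388,97). The slot mouth spans x 362..413 at row 93.

```bash
python3 - <<'E'
from h import *
np.set_printoptions(precision=4,suppress=True)
c,_,_=load("w3")
sl=ray(c,[(362,93),(413,93)],.0655);tip=ray(c,(385,94),.1285)[0];print(sl,tip)
ys=sl[:,1].mean();dy=tip[1]-.0005;yh=ys-dy
print("slot y",ys,"cmd heel y",yh)
ph=lambda x,z:tcp_for([x,yh,z],0)
f=lambda m:print(m,env.get_state()["force"],env.get_state()["time"])
f(env.movel(ph(.516,.0415),.12,stop_force=6))
f(env.movel(ph(.553,.0415),.06,stop_force=5))
c,p,d=snap("scene","s4")
u,v=proj(c,[.57,0,.06])[0].astype(int);print(u,v)
cv2.imwrite("pics/s4.png",cv2.resize(cv2.convertScaleAbs(p[v-50:v+40,u-60:u+60],alpha=1.5),None,fx=6.6,fy=6.6,interpolation=cv2.INTER_CUBIC)[:600,:800])
E
```

```text
[[ 0.548   0.015   0.0655]
 [ 0.548  -0.014   0.0655]] [0.54   0.0019 0.1285]
slot y 0.0004954178045794479 cmd heel y -0.0008863771248700328
False [-0.6017 -0.404  -1.2141] 14.175
False [-1.3548 -0.4025  0.1814] 14.9417
280 210
```

View pics/s4.png

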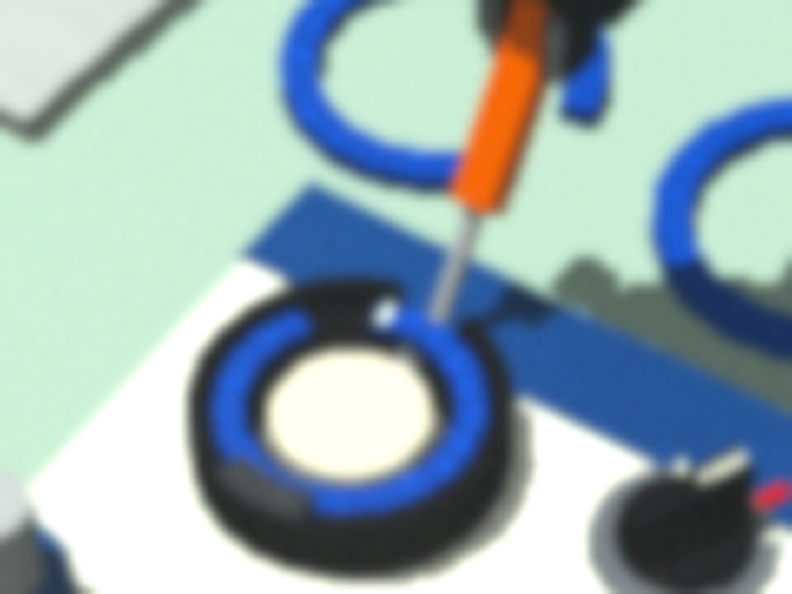

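s4: the shank enters the slot at (435,320), and the foot is under the ring beside the white dab (383,315), with its tip just visible inside at (403,353). Next: lift.

```bash
cat >> h.py <<'E'
def ringfit(n,f,yc=0.0,xc=.6):
    c,p,d=snap(n,f);X=cloud(c,d);hsv=cv2.cvtColor(p,cv2.COLOR_BGR2HSV);H,S,V=[hsv[...,i] for i in range(3)]
    b=(d>0)&(H>100)&(H<125)&(S>130)&(X[...,2]>.054)&(X[...,2]<.12)&(np.hypot(X[...,0]-xc,X[...,1]-yc)<.085)
    P=X[b];A=np.c_[P[:,:2]-[xc,yc],np.ones(len(P))];w=np.ones(len(P),bool)
    for _ in range(5):
        s=np.linalg.lstsq(A[w],P[w,2],rcond=None)[0];r=abs(P[:,2]-A@s);w=r<.004
    P=P[w];print(n,len(P),"slopes deg",np.degrees(np.arctan(s[:2])).round(1),"z at ctr",round(s[2],4),"x",np.percentile(P[:,0],[1,99]).round(4),"y",np.percentile(P[:,1],[1,99]).round(4),"z",np.percentile(P[:,2],[2,98]).round(4))
    return P
E
python3 - <<'E'
from h import *
yh=-.0009
ph=lambda x,z:tcp_for([x,yh,z],0)
f=lambda m:print(m,env.get_state()["force"].round(2),env.get_state()["time"])
ringfit("scene","s5a")
f(env.movel(ph(.553,.069),.04,stop_force=6));ringfit("scene","s5b")
f(env.movel(ph(.538,.070),.05,stop_force=6));ringfit("scene","s5c")
c,p,d=load("s5c")
u,v=proj(c,[.57,0,.06])[0].astype(int)
cv2.imwrite("pics/s5.png",cv2.resize(cv2.convertScaleAbs(p[v-50:v+40,u-60:u+60],alpha=1.5),None,fx=6.6,fy=6.6,interpolation=cv2.INTER_CUBIC)[:600,:800])
E
```

```text
scene 417 slopes deg [0.6 0.5] z at ctr 0.0626 x [0.5554 0.6583] y [-0.0514  0.054 ] z [0.0588 0.0658]
False [ 0.54 -0.49 -1.23] 15.875
scene 416 slopes deg [-11.2  -1.7] z at ctr 0.0754 x [0.5622 0.6574] y [-0.0472  0.0545] z [0.0629 0.0837]
False [ 0.13  0.2  -0.86] 16.375
scene 436 slopes deg [-12.4  -1.6] z at ctr 0.072 x [0.5459 0.644 ] y [-0.0477  0.0537] z [0.0609 0.0844]
```

View pics/s5.png

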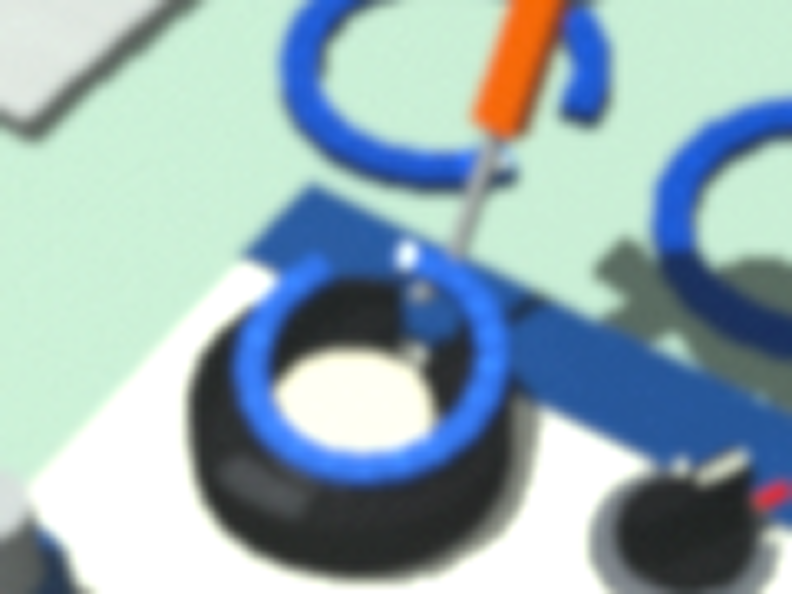

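s5: the ring is clear of the lip at (265,485) and raised on the hook; the foot tip is at (420,290) and the dab at (407,253). Pull it a bit further and set it down on the rim.

```bash
python3 - <<'E'
from h import *
yh=-.0009
ph=lambda x,z:tcp_for([x,yh,z],0)
f=lambda m:print(m,env.get_state()["force"].round(2),env.get_state()["time"])
f(env.movel(ph(.524,.070),.05,stop_force=6));ringfit("scene","s6a",xc=.585)
f(env.movel(ph(.524,.056),.03,stop_force=6));f(env.movel(ph(.524,.044),.05,stop_force=6))
ringfit("scene","s6b",xc=.585)
f(env.movel(ph(.494,.044),.06,stop_force=5))
ringfit("scene","s6c",xc=.585)
f(env.movel(ph(.494,.13),.15))
c,p,d=snap("scene","s6")
u,v=proj(c,[.57,0,.06])[0].astype(int)
cv2.imwrite("pics/s6.png",cv2.resize(cv2.convertScaleAbs(p[v-50:v+40,u-60:u+60],alpha=1.5),None,fx=6.6,fy=6.6,interpolation=cv2.INTER_CUBIC)[:600,:800])
E
```

```text
False [ 0.28  0.17 -0.22] 16.8583
scene 406 slopes deg [-11.6  -0.4] z at ctr 0.072 x [0.5316 0.6278] y [-0.0484  0.0528] z [0.0624 0.0836]
False [ 1.12  0.36 -0.97] 17.525
False [-0.62 -0.34 -0.74] 17.9167
scene 392 slopes deg [-0.  -0.1] z at ctr 0.0713 x [0.5284 0.6275] y [-0.0482  0.0525] z [0.0679 0.0743]
False [ 0.43  0.17 -1.3 ] 18.6167
scene 381 slopes deg [ 0.3 -0. ] z at ctr 0.0714 x [0.5293 0.6284] y [-0.0475  0.0524] z [0.0678 0.0746]
False [-0.31  0.38 -1.62] 19.3917
```

View pics/s6.png

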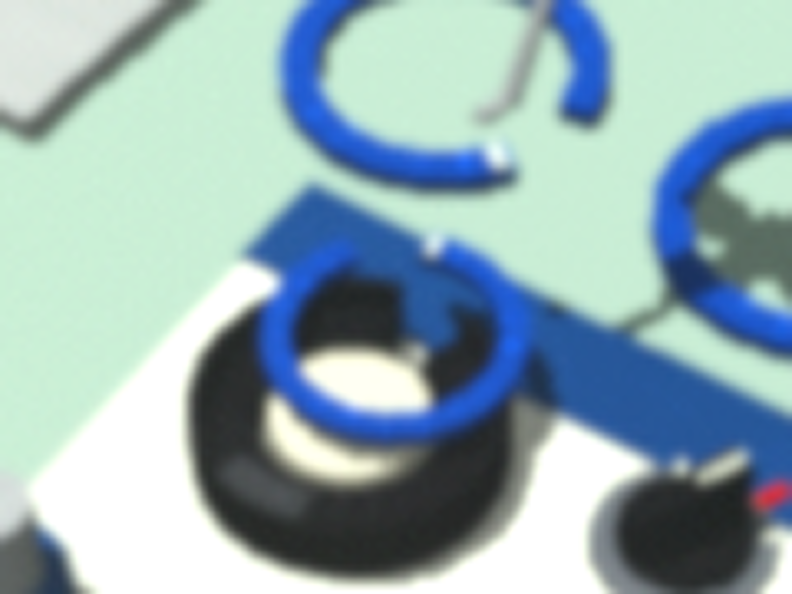

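s6: the ring lies flat on the rim, with its dab at (433,245), the hook free at (490,115) and the lip empty at (265,485). The pick goes back now, then I look at the ring.

```bash
python3 - <<'E'
from h import *
T=np.array(tcp_for(HEEL0,YS))
f=lambda m:print(m,env.get_state()["force"].round(2),(env.get_state()["tcp_pos"]-T).round(4),env.get_state()["time"])
env.reach(list(T+AX*.12),q(down(YS)))
f(env.movel(list(T+AX*.03),.12,stop_force=8))
f(env.movel(list(T+AX*.004),.05,stop_force=8))
f(env.movel(list(T),.02,stop_force=5))
env.grip(.055); f(env.movel(list(T+[0,0,.10]),.15))
env.reach([.47,.0,.3],q(down(0)))
P=ringfit("wrist","w7",xc=.582)
c,p,d=load("w7")
hsv=cv2.cvtColor(p,cv2.COLOR_BGR2HSV);X=cloud(c,d)
b=(d>0)&(hsv[...,0]>100)&(hsv[...,0]<125)&(hsv[...,1]>150)&(X[...,2]>.062)&(X[...,2]<.08)&(np.hypot(X[...,0]-.582,X[...,1]-.002)<.06)
Q=ray(c,np.argwhere(b)[:,::-1]/.7,.0725)[:,:2];ct=np.array([.582,.002])
for _ in range(20):
    rr=np.hypot(*(Q-ct).T);bi=((np.arctan2(*(Q-ct).T[::-1])+np.pi)/(2*np.pi)*48).astype(int)
    O=np.array([Q[bi==i][np.argmax(rr[bi==i])] for i in range(48) if (bi==i).sum()>8]);ct,ro=fitc(O)
h=np.histogram(np.degrees(np.arctan2(*(Q-ct).T[::-1]))%360,np.arange(0,361,3))[0]
print("ring",ct,ro,"gap",np.where(h<h.mean()*.3)[0]*3)
for n in("scene","top"):
    c,p,d=snap(n,n+"8");_,p0,_=load(n)
    u=proj(c,HEEL0+AX*np.array([[0],[.06],[.1],[.165]])).astype(int);a,e=u.min(0)-25,u.max(0)+25
    A,B=[cv2.inRange(cv2.cvtColor(i[a[1]:e[1],a[0]:e[0]],cv2.COLOR_BGR2HSV),(3,200,80),(18,255,255))>0 for i in(p0,p)]
    print(n,"orange before/after",A.sum(),B.sum(),"xor",(A^B).sum(),[np.argwhere(M).mean(0).round(2) for M in(A,B)])
print(env.get_state()["time"])
E
```

```text
True [ 3.22  0.55 -1.04] [-0.0219 -0.0034  0.0321] 21.2917
False [ 5.23  1.26 -0.53] [-0.001  -0.0003  0.0029] 22.1667
True [ 1.6   0.86 -0.73] [0.0001 0.     0.0013] 22.375
False [ 0.21 -0.33  0.47] [-0.0002 -0.0005  0.0992] 23.6167
wrist 4809 slopes deg [-0.1 -0. ] z at ctr 0.0726 x [0.5274 0.6273] y [-0.0499  0.05  ] z [0.0706 0.0743]
ring [ 5.77371625e-01 -4.54023961e-05] 0.051677532094259813 gap [192 195 198 201 204 207 210 213 216 219 222 225 228 231]
scene orange before/after 278 279 xor 27 [array([50.08, 40.59]), array([49.9 , 40.34])]
top orange before/after 0 0 xor 0 [array([nan, nan]), array([nan, nan])]
24.9917<stdin>:24: RuntimeWarning: Mean of empty slice.
  ret = um.true_divide(
```

The pick is back home: the orange mask matches the one from before. The ring is flat, centred at (0.5774, 0.000) with its top at 72.6 mm. Now the grasp and the placing in the tray.

```bash
python3 - <<'E'
from h import *
np.set_printoptions(precision=4,suppress=True)
C=np.array([.5774,0.]);dirv=lambda yaw:np.array([np.cos(np.radians(yaw+90)),np.sin(np.radians(yaw+90))])
f=lambda m:print(m,env.get_state()["force"].round(2),env.get_state()["tcp_pos"].round(4),env.get_state()["opening"],env.get_state()["time"])
g=[*(C+.046*dirv(82)),.1395]
env.grip(.04,50);env.reach([g[0],g[1],.21],q(down(82)))
f(env.movel(g,.1,stop_force=5)); env.grip(0,50);f("grip")
f(env.movel([g[0],g[1],.15],.03,stop_force=8));f(env.movel([g[0],g[1],.24],.12))
c,p,d=snap("scene","s9");X=cloud(c,d);hsv=cv2.cvtColor(p,cv2.COLOR_BGR2HSV)
b=(d>0)&(hsv[...,0]>100)&(hsv[...,0]<125)&(hsv[...,1]>130)&(X[...,2]>.13)&(X[...,2]<.24)&(np.hypot(X[...,0]-C[0],X[...,1]-C[1])<.08)
P=X[b];A=np.c_[P[:,:2]-C,np.ones(len(P))];s=np.linalg.lstsq(A,P[:,2],rcond=None)[0];print("held",len(P),P.mean(0),np.degrees(np.arctan(s[:2])),s[2])
t=np.array([.433,-.315]);y2=46
tg=[*(t+.046*dirv(y2)),.20];print(kin.inverse_kinematics(tg,q(down(y2))),kin.inverse_kinematics([tg[0],tg[1],.078],q(down(y2))))
E
```

```text
False [-0.26  0.52 -0.48] [0.5322 0.0067 0.1398] 0.03982864202923651 27.2
grip [-0.    0.2   1.74] [0.5321 0.0064 0.1399] 0.009990544722608612 27.5833
False [-0.11 -0.15 -0.61] [0.5319 0.0063 0.1501] 0.009981690685814372 28.0833
False [-0.35 -0.53 -1.32] [0.5314 0.0061 0.2393] 0.010220904574232081 28.9833
held 402 [0.5944 0.0056 0.1706] [-5.68   0.271] 0.17228323923752537
[ 1.2115  0.4518 -0.8831  2.0415  0.4628  0.8566 -0.7031] [ 1.0415  0.6302 -0.6868  2.1094  0.6824  0.6341 -0.8912]
```

```bash
python3 - <<'E'
from h import *
np.set_printoptions(precision=4,suppress=True)
dirv=lambda yaw:np.array([np.cos(np.radians(yaw+90)),np.sin(np.radians(yaw+90))])
f=lambda m:print(m,env.get_state()["force"].round(2),env.get_state()["tcp_pos"].round(4),env.get_state()["time"])
t=np.array([.433,-.315]);y2=46;dv=dirv(y2);u=np.r_[-dv,0];a=np.cross(u,[0,0,1])
O=R.from_rotvec(a*np.radians(4.5))*down(y2);print(R.from_rotvec(a*np.radians(4.5)).apply(u))
def P(zb): # ring underside height at the grip
    return list(np.r_[t+.046*dv,zb]-O.apply([0,0,.0744]))
env.reach(P(.11),q(O));f("over")
f(env.movel(P(.022),.12,stop_force=5))
c,p,d=snap("scene","s10");X=cloud(c,d);hsv=cv2.cvtColor(p,cv2.COLOR_BGR2HSV)
b=(d>0)&(hsv[...,0]>100)&(hsv[...,0]<125)&(hsv[...,1]>130)&(X[...,2]>.01)&(X[...,2]<.06)&(np.hypot(X[...,0]-t[0],X[...,1]-t[1])<.08)
Q=X[b];A=np.c_[(Q[:,:2]-t)@u[:2],(Q[:,:2]-t)@a[:2],np.ones(len(Q))];s=np.linalg.lstsq(A,Q[:,2],rcond=None)[0];print("held",len(Q),Q.mean(0),np.degrees(np.arctan(s[:2])),s[2])
f(env.movel(P(.0045),.02,stop_force=3))
E
```

```text
[ 0.7171 -0.6925  0.0785]
over [-0.07  0.44 -0.72] [ 0.397  -0.2779  0.1846] 30.2583
False [ 1.57  0.63 -1.23] [ 0.3963 -0.2789  0.0966] 31.1417
held 200 [ 0.4463 -0.3105  0.0318] [ 4.7137 -0.1007] 0.03128360098122939
True [-1.35  0.16  6.22] [ 0.3956 -0.2789  0.0797] 31.9667
```

The ring did not actually droop: the earlier slope reading was spurious, so its far side is now too high. Levelling the tool before release.

```bash
python3 - <<'E'
from h import *
np.set_printoptions(precision=4,suppress=True)
f=lambda m:print(m,env.get_state()["force"].round(2),env.get_state()["tcp_pos"].round(4),env.get_state()["time"])
t=np.array([.433,-.315]);y2=46;dv=np.array([np.cos(np.radians(136)),np.sin(np.radians(136))]);u=-dv;a=np.array([u[1],-u[0]])
g=t+.046*dv
def meas(f_,zl):
    c,p,d=snap("scene",f_);X=cloud(c,d);hsv=cv2.cvtColor(p,cv2.COLOR_BGR2HSV)
    b=(d>0)&(hsv[...,0]>100)&(hsv[...,0]<125)&(hsv[...,1]>130)&(X[...,2]>zl)&(X[...,2]<.06)&(np.hypot(X[...,0]-t[0],X[...,1]-t[1])<.08)
    Q=X[b];A=np.c_[(Q[:,:2]-t)@u,(Q[:,:2]-t)@a,np.ones(len(Q))];s=np.linalg.lstsq(A,Q[:,2],rcond=None)[0];print("ring",len(Q),fitc(Q[:,:2]),np.degrees(np.arctan(s[:2])),s[2])
env.movel([*g,.0744+.013],.05,rot=q(down(y2)));f("level");meas("s11",.006)
f(env.movel([*g,.0744+.0045],.02,stop_force=3));meas("s12",.004)
env.grip(.02,20);f("open");env.grip(.035)
f(env.movel([*g,.2],.1));meas("s13",.004)
env.reach([.38,-.1,.35],q(down(0)));meas("s14",.004)
c,p,d=snap("scene","s15")
cv2.imwrite("pics/s15.png",cv2.resize(cv2.convertScaleAbs(p,alpha=1.3),(800,600),interpolation=cv2.INTER_CUBIC))
E
```

```text
level [-0.86  0.43 -1.89] [ 0.4001 -0.2832  0.0871] 32.325
ring 218 (array([ 0.4357, -0.3123]), np.float64(0.04604456170296918)) [ 0.1805 -0.566 ] 0.01752965284975406
True [-0.75  0.62  5.34] [ 0.3996 -0.2828  0.0797] 32.7833
ring 201 (array([ 0.4345, -0.3123]), np.float64(0.04581647547026705)) [-0.4561 -0.2619] 0.011372679648637585
open [-0.05  0.19 -0.14] [ 0.3991 -0.2827  0.0792] 33.1
False [-1.29 -0.18 -0.42] [ 0.3996 -0.2829  0.1994] 34.75
ring 199 (array([ 0.4341, -0.312 ]), np.float64(0.04620495720902976)) [-0.0676 -0.4188] 0.010850821848526855
ring 200 (array([ 0.4345, -0.3119]), np.float64(0.04598910282411408)) [-0.0686 -0.0571] 0.010978455310442546
```

View pics/s15.png

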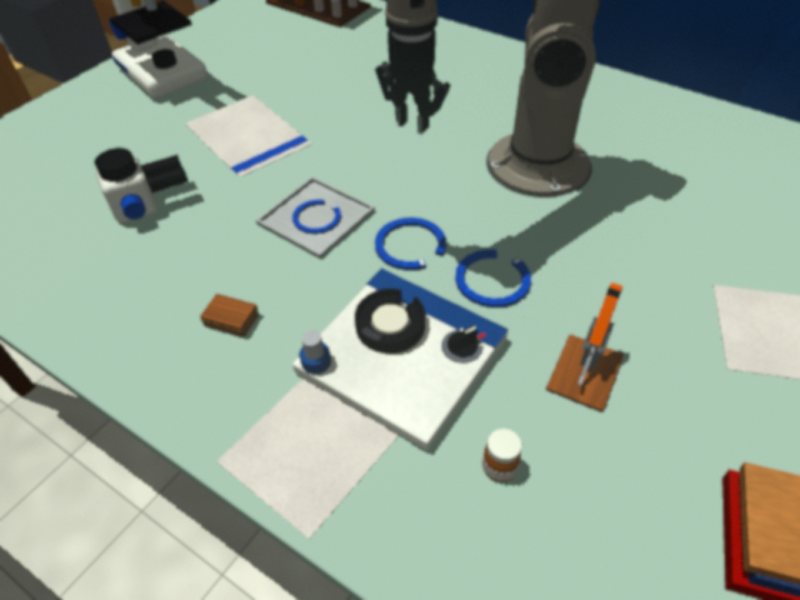

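s15: the ring lies flat in the tray at (317,216), the pick is in its stand at (600,330), and the jar (502,455) and slide box (230,315) are where they were. The pointer is at the red mark (480,336).

```bash
python3 -c "
from h import *
print(job.job_done(), env.get_state()['time'])"
```

```text
the job is handed in; nothing more can be done
the job is handed in; nothing more can be done
```

The job is done and handed in: the knob is at the red lamp-off mark, the pick is back in its stand, the ring lies flat in the tray, and the jar and slide box stayed where they were; no verdict came back, and the clock read about 35 s at my last check before hand-in.

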